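# Slide the pepper mill home into the cruet rack and shut its gate

## Task

Put the pepper mill away: push it across the worktop, low on its body so that it slides standing up and never tips, into the empty bay of the oak cruet rack next to the salt shaker, right to the back of the bay. Then push the rack's gate fully shut. Only push, gently, with the fingers: do not lift the mill, and leave the salt shaker, glass, blue dish and lemon where they are.

Things in the scene. Friction and masses are not known exactly. Their poses are not given: they have to be found in the camera images.
- pepper_mill: Turned brown wooden pepper mill, loose, standing; 170 mm tall, round, greatest diameter 58 mm at the foot, 0.13 to 0.25 kg. Origin: centre of its underside, z up its axis.
- cruet_rack: Fixed low oak rack, open in front, above and below. Origin: centre of its underside; x to its back, y to its left seen from the open front. Spans x -43 to 43, y -77 to 77 mm. Walls 10 mm thick: back 56 mm high, inner face x = 33; sides 50 high; divider y 3 to 13, 44 high. Right bay (empty): y -67 to 3, 70 wide, 76 deep. Left bay: holds the salt shaker.
- pepper_bay (a point): Point on the worktop where the centre of the pepper mill's underside stands when it touches the back, in the middle of the right bay: rack frame (4, -32, 0) mm. Its axes are the rack's.
- cruet_gate (a joint): Gate angle (rad): 0 shut across the rack's front, 1.57 square to it, opened away from the rack; starts at 1.5 to 1.8. Vertical hinge at the left front corner, a stop at 0; stays where left (under 1 N at mid-length). A plain oak bar 149 mm long, 10 thick, 26 high, z = 17 to 43 mm; shut, its outer face is at rack x = -55 mm.
- gate_hinge (a point): On the gate's hinge axis, at rack frame (-50, 72, 30) mm.
- gate_end (a point): Middle of the free end of the gate, 149 mm from the hinge axis along the bar, 30 mm above the worktop.
- salt_shaker: Clear salt shaker with a grey cap, 44 mm in diameter, 90 mm tall, loose, standing in the rack's left bay; to be left there. Origin: centre of its underside.
- glass: Clear tumbler, 80 mm in diameter, 92 mm tall, loose, behind the work; to be left alone. Origin: centre of its underside.
- blue_dish: Small blue and white patterned dish, 111 mm in diameter, 42 mm high, loose, on the right, between kettle and wooden bowl; to be left alone. Origin: centre of its underside.
- lemon: Yellow lemon, 78 x 55 x 56 mm, loose, on the chopping board (22 mm thick) at the right; to be left alone. Origin: centre of its underside.
Not all that is in view belongs to the job. Several things look just like the pepper_mill: the one meant starts nearest to the robot's base.

How it is judged:
By the outcome, as a careful person would: the job done as asked, in the order asked, and still so for the second after the job is handed in, with the robot touching nothing.
It also fails if it takes over 72 s, if anything falls off the work surface, if the arm or the gripper's body presses on something with over 40 N, if the wrist force passes 120 N, or if a joint passes its speed limit or range.

## Robot

A 6-joint arm with a two-finger parallel gripper is mounted at the origin on a cart in front of the work surface, level with it; the furniture and walls round the work are solid. World frame = base frame: x ahead of the robot, y to its left, z up, the work surface at z = 0. Lengths are in m, angles in rad, forces in N, time in s.
With the tool pointing down it reaches from about 0.25 to 0.725 m from the base axis. Payload 4 kg.
Tool frame: the origin (TCP) lies at the very end of the fingers, on their centre line; the grasp point (between the pads) lies 19 mm behind it; z points along the fingers, y is the line along which they close (so a half turn about z gives the same grasp; the last joint's range is limited). The gripper opens to 85 mm and grips with 20 to 120 N. Pads are 22 mm wide; open, the fingers measure 114 mm over their backs; the gripper's body (76 mm by 85 mm) begins 54 mm behind the grasp point. The pads swing forward as they close: fully open they stand 13 mm farther back than shut.
Start: joints at [-1.15, 0.241, 0.005, 1.335, 0, 1.571], TCP at [0.204, -0.456, 0.231] pointing down, gripper open.
Joint ranges: [-2.72, 2.72], [-1.05, 1.87], [-1.09, 1.28], [-1.99, 2.15], [-1.42, 1.44], [-3.14, 3.14]. Speed limits (rad/s): [2.79, 2.79, 3.14, 3.14, 3.14, 3.14].

## Interface

Orientations are given as a unit quaternion [x, y, z, w].
In Python, from workcell import telemetry, vision, workorder gives the robot as it stands.
- The arm moves only by the shell command python3 -m inch 'ROWS'. ROWS is JSON, a list of rows, each a list of 3 entries, a list of its own where there are three numbers: the turn, a rotation vector about the tool's x, y, z scaled (see below), then the shift along the tool's x, y, z scaled (see below), then the closure, from -1 (fully open) to 1 (shut). A call has 1 to 10 rows; each row shifts and turns the commanded pose from where the row before left it, along the tool's axes as they then stand; what a row does not reach is not made up. The controller multiplies each number of a shift by 0.3 m and each number of a turn by 360 degrees. A row lasts 1/12 s, in which the tool goes at most 41.7 mm and 7.16 degrees, less where a joint would pass 70% of its speed; a pose out of reach is approached as far as the arm can. A call with a number of a shift or a turn outside -1 to 1 is refused whole. A call with a gripper value outside its range is refused whole. The fingers move at their own pace and stop on an object; the grip force is fixed at half the most. Time passes only in rows, so rows that do not move let the fingers close. It gives the time, the measured TCP pose, the force, the opening and the grip force at its end, in the units of the state.
- telemetry.get_obs(): the state, without advancing time (a new reading comes with each control period).
- vision.camera(name): name is "side" or "top" or "wrist"; returns a dict with "img" (384x512x3 uint8, red, green, blue), "fov_y" (degrees; the focal length in pixels is half the picture's height over the tangent of half this angle, whatever the lens; pixels are square), "cx", "cy" (the principal point, pixels), "pose" (4x4, takes a point from camera to world coordinates). Camera axes: x right, y up, looking along -z (the intrinsics and any distortion apply to the point x, -y, -z); pixel columns grow to the right and rows downward; lengths in m; the calibration is good to about 2 mm. A picture is of the moment at which its call begins. There is no depth.
- workorder.job_done(): hands the job in; it is judged then, once.
The state is a dict: "clock": time; "joint_pos": joint angles; "joint_vel": joint speeds; "tau": joint torques, N m; "eef_pos": TCP position; "tool_rot": TCP orientation; "ft_force": force on the tool from outside, world axes, zero at the start; "ft_torque": the same for the moment, N m; "grip_width": finger opening in m; "grasp_force": force on a finger pad.
Only numpy, scipy, OpenCV 4.12 (cv2) and the standard library are available. Lean on these libraries where they do the work, as an engineer would, in place of code of your own. Each camera call takes 0.05 s, during which the arm holds its last target. There are 200 camera calls.

## Working session

There is one attempt and no reset: what is moved stays moved. The work goes in short steps, Python scripts to look and compute and a shell command to move; the robot and the scene stay as the last step left them, time stands still between calls to the robot, and variables do not carry over. Pictures are saved under pics/ and viewed, at most 10 in all, crops included, and the job is handed in when it is done.

```bash
mkdir -p pics; ls; cat > h.py <<'E'
import numpy as np, cv2
from workcell import telemetry, vision, workorder
def save(n,f):
    c=vision.camera(n); cv2.imwrite(f,c["img"][:,:,::-1]); 
    np.savez(f+'.npz',**{k:np.array(v) for k,v in c.items()}); print(n,{k:v for k,v in c.items() if k not in('img','pose')},np.round(c['pose'],3).tolist()); return c
def load(f): return dict(np.load(f+'.npz'))
def ray(c,u,v):
    f=192/np.tan(np.radians(c['fov_y'])/2); T=c['pose']
    d=T[:3,:3]@np.array([(u-c['cx'])/f,-(v-c['cy'])/f,-1]); return T[:3,3],d
def onz(c,u,v,z):
    o,d=ray(c,u,v); return o+d*(z-o[2])/d[2]
def tri(rs):
    A=[];b=[]
    for o,d in rs:
        d=d/np.linalg.norm(d);P=np.eye(3)-np.outer(d,d);A.append(P);b.append(P@o)
    A=np.vstack(A);b=np.hstack(b);x=np.linalg.lstsq(A,b,rcond=None)[0];return x,np.linalg.norm(A@x-b)
def proj(c,p):
    T=c['pose'];q=T[:3,:3].T@(np.array(p)-T[:3,3]);f=192/np.tan(np.radians(c['fov_y'])/2)
    return c['cx']+f*q[0]/-q[2],c['cy']-f*q[1]/-q[2]
E
python3 - <<'E'
from h import *
a=save('top','pics/top0.png');b=save('side','pics/side0.png')
for n,c in(('top',a),('side',b)): cv2.imwrite(f'pics/{n}0b.png',cv2.resize(c['img'][:,:,::-1],(800,600),interpolation=cv2.INTER_CUBIC))
o=telemetry.get_obs();print({k:np.round(v,3).tolist() for k,v in o.items()})
E
```

```text
pics
top {'fov_y': 48.070544566279445, 'cx': 259.2014317753174, 'cy': 189.92229322685202} [[-0.027, 0.992, -0.125, 0.34], [-0.999, -0.029, -0.015, -0.042], [-0.018, 0.124, 0.992, 1.396], [0.0, 0.0, 0.0, 1.0]]
side {'fov_y': 47.89161121448774, 'cx': 250.33834219606808, 'cy': 185.31866064608337} [[-1.0, -0.011, -0.001, 0.497], [0.004, -0.475, 0.88, 1.556], [-0.01, 0.88, 0.475, 0.893], [0.0, 0.0, 0.0, 1.0]]
{'clock': 0.1, 'joint_pos': [-1.15, 0.241, 0.004, 1.335, 0.0, 1.571], 'joint_vel': [-0.001, -0.0, 0.004, 0.002, -0.001, 0.001], 'tau': [-0.0, -37.314, 25.301, 0.011, -0.0, -0.0], 'eef_pos': [0.204, -0.456, 0.231], 'tool_rot': [0.978, 0.209, -0.0, -0.001], 'ft_force': [0.462, 0.909, 0.103], 'ft_torque': [0.018, -0.033, -0.033], 'grasp_force': 0.0, 'grip_width': 0.086}
```

View pics/top0b.png

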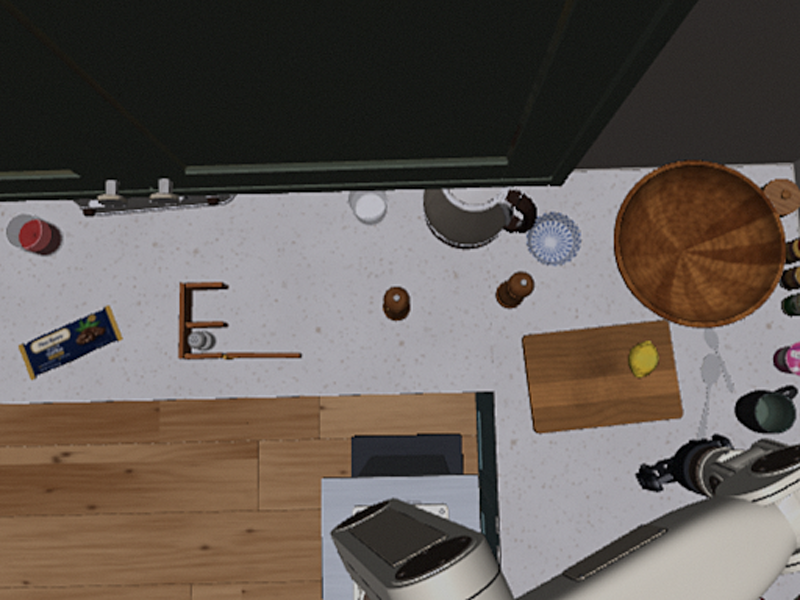

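View pics/side0b.png

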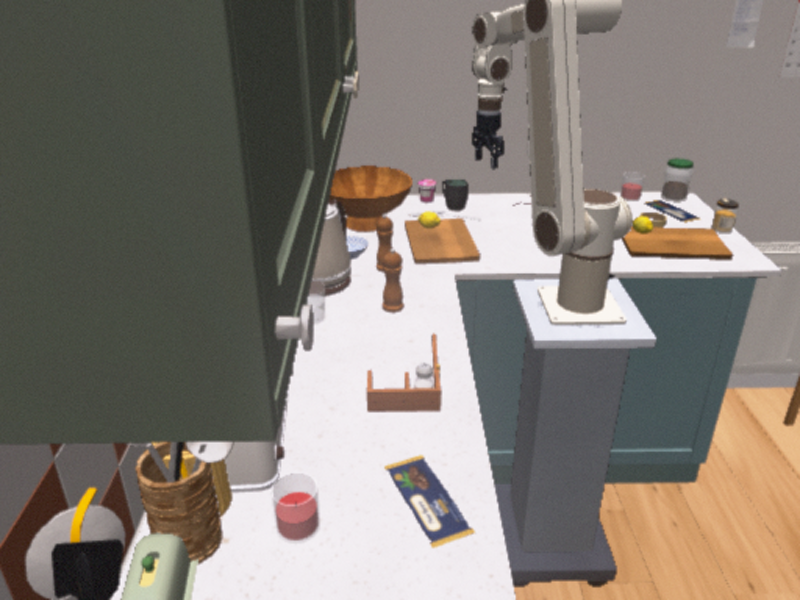

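Top view (800×600): mill A is at (397,303) and mill B at (516,289). The rack is at (180–228, 283–357), with its mouth to the right (−y) and the gate running to (300,355). The salt shaker is at (200,340). Side view: A at (393,280), B at (385,245), rack at (403,395). The possible mix-up is A against B. A looks nearer to the base, so I'll check it in crops.

```bash
python3 - <<'E'
from h import *
a=load('pics/top0.png');b=load('pics/side0.png')
def crop(c,x0,y0,x1,y1,s=4):
    im=cv2.resize(c['img'][y0:y1,x0:x1,::-1],None,fx=s,fy=s,interpolation=cv2.INTER_CUBIC)
    return im
C=np.zeros((590,700,3),np.uint8)
def put(im,x,y,x0,y0):
    C[y:y+im.shape[0],x:x+im.shape[1]]=im
    for k in range(0,im.shape[1],40): cv2.line(C,(x+k,y),(x+k,y+4),(0,255,0),1); k%80==0 and cv2.putText(C,str(x0+k//4),(x+k,y+14),0,.35,(0,0,255),1)
    for k in range(40,im.shape[0],40): cv2.line(C,(x,y+k),(x+4,y+k),(0,255,0),1); cv2.putText(C,str(y0+k//4),(x+5,y+k+4),0,.35,(0,0,255),1)
put(crop(a,105,165,275,240),0,0,105,165)
put(crop(b,225,205,295,270),0,310,225,205)
put(crop(b,230,135,280,205),300,310,230,135)
cv2.imwrite('pics/crop1.png',C)
for uv in((397,318),(514,305)): print(onz(a,uv[0]*.64,uv[1]*.64,0))
E
```

```text
[ 0.47157317 -0.00337387  0.        ]
[ 0.4917662  -0.24775718  0.        ]
```

View pics/crop1.png

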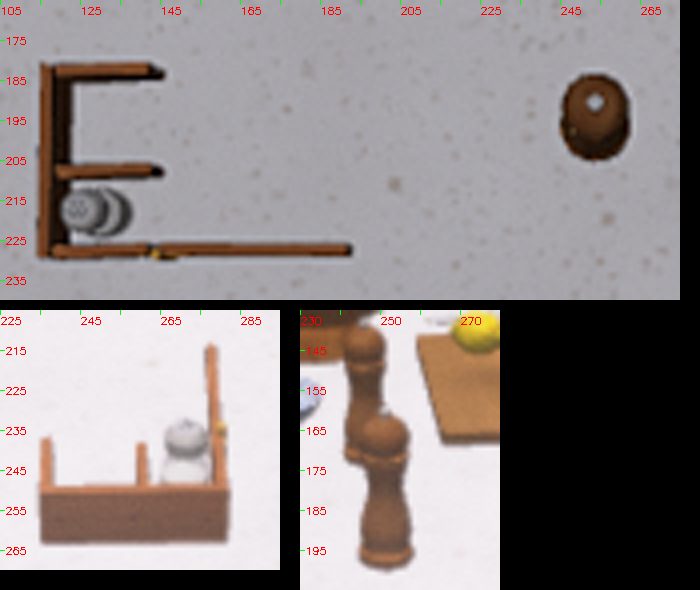

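```bash
cat > fit.py <<'E'
from h import *
from scipy.optimize import least_squares
a=load('pics/top0.png');b=load('pics/side0.png')
k,r=tri([ray(a,253.75,190.5),ray(b,251,160.5)]);print('knob',k,r)
f=192/np.tan(np.radians(a['fov_y'])/2)
print('foot front top view',onz(a,253.75,205,0.003),'side foot near',onz(b,251.5,200,0.003))
R=[(-.0,0,0)]
pts=[(a,114.9,181,(.043,-.077,.056)),(a,114.3,229,(.043,.077,.056)),(a,143,181.2,(-.043,-.077,.05)),(a,143,207.8,(-.043,.008,.044)),
(b,235,263.2,(.043,-.077,0)),(b,282,263,(.043,.077,0)),(b,235,249.7,(.043,-.077,.056)),(b,282,249.7,(.043,.077,.056))]
def W(p,q):
    c,s=np.cos(p[2]),np.sin(p[2]);return np.array([p[0]+c*q[0]-s*q[1],p[1]+s*q[0]+c*q[1],q[2]+p[3]])
def res(p): return np.ravel([np.array(proj(c,W(p,q)))-(u,v) for c,u,v,q in pts])
s=least_squares(res,[.44,.4,1.57,0],loss='soft_l1');p=s.x;print('rack',p,np.round(s.fun,1))
for n,q in dict(bay=(.004,-.032,0),hinge=(-.05,.072,.03),mouthR=(-.043,-.067,.0),mouthL=(-.043,.003,0),gateshut=(-.05,-.077,.03)).items(): print(n,W(p,q))
g,r=tri([ray(a,192.7,227.3),ray(b,277.7,214)]);print('gate end',g,r)
print('salt',tri([ray(a,105+85/4,165+209/4),ray(b,225+186/4,205+(421-310)/4)]))
for (x,y) in [(190,227.3),(170,227.3),(150,227.4)]: print(onz(a,x,y,.043))
E
python3 fit.py
```

```text
knob [ 0.49485178 -0.0078486   0.16110924] 0.0009273320110922475
foot front top view [ 0.46649597 -0.00226148  0.003     ] side foot near [0.49519132 0.03346738 0.003     ]
rack [ 0.47389009  0.39122952  1.5555599  -0.00286206] [ 0.6 -0.2 -0.3  0.5 -0.  -0.5 -0.1 -0.3  0.1  0.2  0.2  0.3 -0.4 -0.2
  0.7 -0.2]
bay [ 0.50594732  0.39474151 -0.00286206]
hinge [0.40113665 0.34233231 0.02713794]
mouthR [ 0.54022717  0.34721371 -0.00286206]
mouthL [ 0.47023529  0.34828022 -0.00286206]
gateshut [0.55011936 0.34006217 0.02713794]
gate end [0.39844938 0.19181401 0.033982  ] 3.6080468582170685e-05
salt (array([0.43201493, 0.38696725, 0.0848896 ]), np.float64(0.0007931574737325856))
[0.39827155 0.19877897 0.043     ]
[0.40001563 0.26186941 0.043     ]
[0.40144859 0.32506451 0.043     ]
```

A is 0.49 m from the base and B about 0.55 m, so A, the loose mill in line with the free bay, is the one meant. The plan is to cradle its foot between two partly closed fingertips, with the tool tilted back about 35°, and push along +y.

```bash
python3 -m inch '[[[0,0,-0.018],[0,0,-0.03],0.4],[[0,0,-0.018],[0,0,-0.03],0.4],[[0,0,-0.018],[0,0,0],0.4],[[0,0,-0.018],[0,0,0],0.4],[[0,0,-0.018],[0,0,0],0.4],[[0,0,-0.018],[0,0,0],0.4],[[0,0,-0.018],[0,0,0],0.4],[[0,0,-0.018],[0,0,0],0.4],[[0,0,-0.018],[0,0,0],0.4],[[0,0,-0.018],[0,0,0],0.4]]'
python3 -m inch '[[[0,0,0],[0.1,0.08,0],0.4],[[0,0,0],[0.1,0.08,0],0.4],[[0,0,0],[0.1,0.08,0],0.4],[[0,0,0],[0.1,0.08,0],0.4],[[0,0,0],[0.1,0.08,0],0.4],[[0,0,0],[0.1,0.08,0],0.4],[[0,0,0],[0.1,0.08,0],0.4],[[0,0,0],[0.1,0.08,0],0.4],[[0,0,0],[0.1,0.08,0],0.4],[[0,0,0],[0.1,0.08,0],0.4]]'
```

```text
clock: 0.93
eef_pos: [0.2041, -0.4561, 0.2488]
tool_rot: [0.712, 0.702, 0.0, -0.001]
ft_force: [0.1, -0.0, -0.9]
grip_width: 0.0257
grasp_force: 0.0
clock: 1.77
eef_pos: [0.4505, -0.1592, 0.249]
tool_rot: [0.714, 0.7, -0.0, -0.0]
ft_force: [1.2, -0.5, -0.5]
grip_width: 0.0256
grasp_force: 0.0
```

```bash
python3 -m inch '[[[0,0,0],[0.08,0.05,0],0.4],[[0,0,0],[0.08,0.05,0],0.4],[[0,0,0],[0.08,0.045,0],0.4],[[0,0,0],[0,0,0.1],0.4],[[0,0,0],[0,0,0.1],0.4],[[0,0,0],[0,0,0],0.4]]'
python3 - <<'E'
from h import *
o=telemetry.get_obs();print(o['eef_pos'],o['joint_pos'])
w=save('wrist','pics/w1.png');t=save('top','pics/t1.png')
C=np.zeros((384,790,3),np.uint8);C[:,:512]=w['img'][:,:,::-1]
C[:300,520:760]=cv2.resize(t['img'][165:240,235:295,::-1],None,fx=4,fy=4,interpolation=cv2.INTER_CUBIC)
cv2.imwrite('pics/c2.png',C)
E
```

```text
clock: 2.27
eef_pos: [0.4906, -0.0883, 0.1832]
tool_rot: [0.713, 0.701, -0.004, -0.005]
ft_force: [-2.2, 0.2, -0.6]
grip_width: 0.0258
grasp_force: 0.0
[ 0.49059531 -0.08828976  0.18323739] [-1.78017122e-01  2.73653137e-01 -7.86212367e-02  1.23077552e+00
 -6.80968514e-05  1.41022526e+00]
wrist {'fov_y': 64.65088828379153, 'cx': 249.95512951930309, 'cy': 193.58928203068848} [[1.0, 0.013, 0.016, 0.493], [-0.016, 0.966, 0.258, -0.023], [-0.013, -0.258, 0.966, 0.326], [0.0, 0.0, 0.0, 1.0]]
top {'fov_y': 48.070544566279445, 'cx': 259.2014317753174, 'cy': 189.92229322685202} [[-0.027, 0.992, -0.125, 0.34], [-0.999, -0.029, -0.015, -0.042], [-0.018, 0.124, 0.992, 1.396], [0.0, 0.0, 0.0, 1.0]]
```

View pics/c2.png

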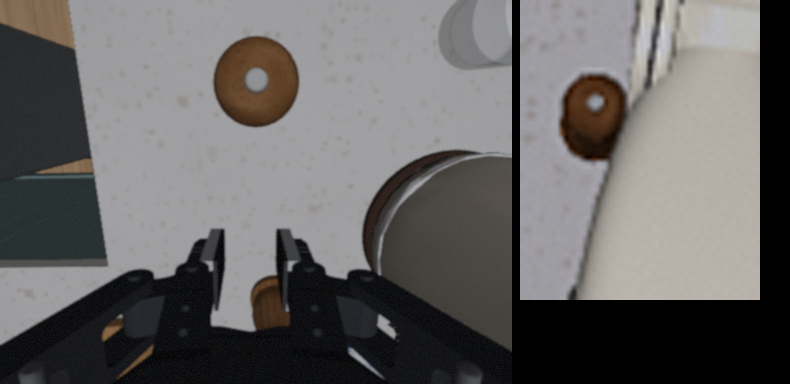

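The wrist view shows mill A with its knob at (256,79) and its foot spanning x 214–298 and y 37–126. Mill B's edge is under the gripper at about (268,278), and the kettle is at right (440,250), so the gripper must avoid both. The wrist camera sits on the mill side, so I'll tilt before descending.

```bash
python3 - <<'E'
from h import *
w=load('pics/w1.png');a=load('pics/top0.png');b=load('pics/side0.png')
print('knob tri',tri([ray(w,256,79),ray(a,253.75,190.5),ray(b,251,160)]))
print('foot far,l,r,near z~.005',[onz(w,u,v,.005).round(4) for u,v in((256,37),(214,80),(298,80),(256,126))])
print('B', [onz(w,u,v,.16).round(4) for u,v in((268,278),(251,300),(290,300))])
s=.64
print('B knob',tri([ray(a,521*s,278*s),ray(b,385*s,221*s)]))
print('B foot top view near',onz(a,513*s,306*s,0))
print('kettle',[onz(w,u,v,.0).round(3) for u,v in((365,225),(375,260))],[onz(a,u*s,v*s,.0).round(3) for u,v in((425,215),(465,246))])
E
```

```text
knob tri (array([ 0.49459662, -0.00718902,  0.16366395]), np.float64(0.00152223388904494))
foot far,l,r,near z~.005 [array([0.4961, 0.0473, 0.005 ]), array([0.4538, 0.0092, 0.005 ]), array([0.5373, 0.0077, 0.005 ]), array([ 0.4951, -0.0363,  0.005 ])]
B [array([ 0.5005, -0.1205,  0.16  ]), array([ 0.4899, -0.1357,  0.16  ]), array([ 0.5142, -0.1359,  0.16  ])]
B knob (array([ 0.52047352, -0.2410013 ,  0.14749828]), np.float64(0.007955450340602941))
B foot top view near [ 0.48973272 -0.24558267  0.        ]
kettle [array([ 0.618, -0.148,  0.   ]), array([ 0.633, -0.192,  0.   ])] [array([ 0.689, -0.068,  0.   ]), array([ 0.62 , -0.151,  0.   ])]
```

```bash
python3 -m inch '[[[0,0.0194,0],[0,0,0],0.4],[[0,0.0194,0],[0,0,0],0.4],[[0,0.0194,0],[0,0,0],0.4],[[0,0.0194,0],[0,0,0],0.4],[[0,0.0194,0],[0,0,0],0.4],[[0,0,0],[0,0,0],0.4],[[0,0,0],[0,0,0],0.4]]'
cat > mv.py <<'E'
import sys
from h import *
from scipy.spatial.transform import Rotation as Ro
o=telemetry.get_obs();R=Ro.from_quat(o['tool_rot']).as_matrix();t=np.array([float(x) for x in sys.argv[1:4]])
print('pos',np.round(o['eef_pos'],4),'shift units',np.round(R.T@(t-o['eef_pos'])/.3,3));print('axes x,y,z',np.round(R.T,3).tolist(),'q',np.round(o['joint_pos'],2))
E
python3 mv.py .495 -.066 .022
```

```text
clock: 2.95
eef_pos: [0.4953, -0.0922, 0.1893]
tool_rot: [0.682, 0.667, 0.214, -0.209]
ft_force: [-0.1, 0.6, 0.1]
grip_width: 0.0257
grasp_force: 0.0
pos [ 0.4953 -0.0922  0.1893] shift units [-0.247 -0.003  0.508]
axes x,y,z [[0.019, 0.821, 0.571], [1.0, -0.023, -0.0], [0.013, 0.571, -0.821]] q [-0.5   0.47  0.08  1.48  0.53  1.01]
```

```bash
python3 -m inch '[[[0,0,0],[-0.041,0,0.085],0.4],[[0,0,0],[-0.041,0,0.085],0.4],[[0,0,0],[-0.041,0,0.085],0.4],[[0,0,0],[-0.041,0,0.085],0.4],[[0,0,0],[-0.041,0,0.085],0.4],[[0,0,0],[-0.021,0,0.042],0.4],[[0,0,0],[-0.021,0,0.041],0.4],[[0,0,0],[0,0,0],0.4],[[0,0,0],[0,0,0],0.4]]'
python3 mv.py .495 -.045 .021
python3 - <<'E'
from h import *
w=save('wrist','pics/w2.png')
E
```

```text
clock: 3.7
eef_pos: [0.4962, -0.0628, 0.0234]
tool_rot: [0.68, 0.669, 0.214, -0.209]
ft_force: [-0.0, -0.6, 0.1]
grip_width: 0.0257
grasp_force: 0.0
pos [ 0.4962 -0.0628  0.0234] shift units [ 0.044 -0.005  0.041]
axes x,y,z [[0.013, 0.821, 0.571], [1.0, -0.017, 0.002], [0.012, 0.571, -0.821]] q [-0.45  0.63 -0.15  1.07  0.55  1.06]
wrist {'fov_y': 64.65088828379153, 'cx': 249.95512951930309, 'cy': 193.58928203068848} [[1.0, 0.015, -0.007, 0.495], [-0.016, 0.941, -0.338, -0.09], [0.001, 0.338, 0.941, 0.178], [0.0, 0.0, 0.0, 1.0]]
```

View pics/w2.png

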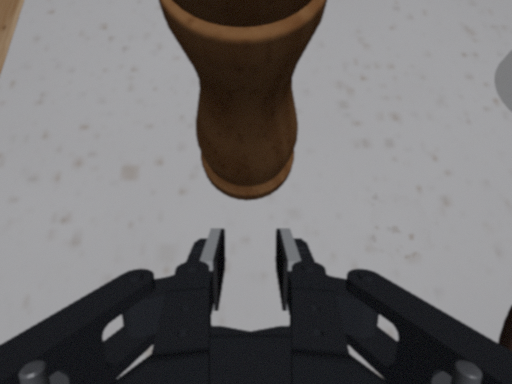

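The fingers (centre column 250) line up with the mill's foot (column 248, its near edge at row 196). I'll start the push gently, at about 6 mm per row.

```bash
python3 -m inch '[[[0,0,0],[0.0126,0,0.0169],0.4],[[0,0,0],[0.0126,0,0.0169],0.4],[[0,0,0],[0.0164,0,0.0114],0.4],[[0,0,0],[0.011,0,0.0076],0.4],[[0,0,0],[0.011,0,0.0076],0.4],[[0,0,0],[0.0137,0,0.0095],0.4],[[0,0,0],[0.0137,0,0.0095],0.4],[[0,0,0],[0.0164,0,0.0114],0.4],[[0,0,0],[0.0164,0,0.0114],0.4],[[0,0,0],[0.0164,0,0.0114],0.4]]'
python3 mv.py .495 -.045 .018
python3 - <<'E'
from h import *
w=save('wrist','pics/w3.png')
E
```

```text
clock: 4.58
eef_pos: [0.4968, -0.0092, 0.0183]
tool_rot: [0.681, 0.668, 0.214, -0.21]
ft_force: [-0.1, -3.7, 3.7]
grip_width: 0.0258
grasp_force: 1.8
pos [ 0.4968 -0.0092  0.0183] shift units [-0.099 -0.004 -0.067]
axes x,y,z [[0.015, 0.82, 0.572], [1.0, -0.019, 0.001], [0.012, 0.572, -0.82]] q [-0.35  0.6  -0.23  0.97  0.57  1.17]
wrist {'fov_y': 64.65088828379153, 'cx': 249.95512951930309, 'cy': 193.58928203068848} [[1.0, 0.017, -0.007, 0.496], [-0.018, 0.941, -0.339, -0.037], [0.0, 0.339, 0.941, 0.173], [0.0, 0.0, 0.0, 1.0]]
```

View pics/w3.png

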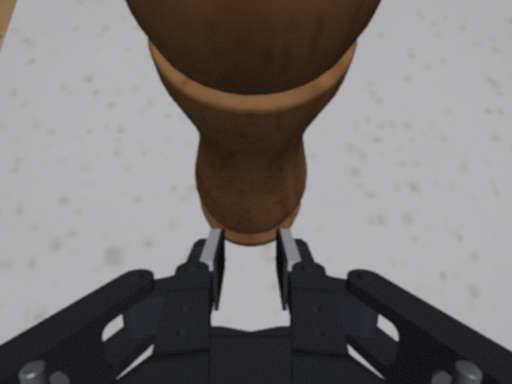

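```bash
for i in 1; do python3 -m inch '[[[0,0,0],[0.0191,0.0002,0.0133],0.4],[[0,0,0],[0.0191,0.0002,0.0133],0.4],[[0,0,0],[0.0191,0.0002,0.0133],0.4],[[0,0,0],[0.0191,0.0002,0.0133],0.4],[[0,0,0],[0.0191,0.0002,0.0133],0.4],[[0,0,0],[0.0191,0.0002,0.0133],0.4],[[0,0,0],[0.0191,0.0002,0.0133],0.4],[[0,0,0],[0.0191,0.0002,0.0133],0.4],[[0,0,0],[0.0191,0.0002,0.0133],0.4],[[0,0,0],[0.0191,0.0002,0.0133],0.4]]'; done
python3 -m inch '[[[0,0,0],[0.0191,0.0002,0.0133],0.4],[[0,0,0],[0.0191,0.0002,0.0133],0.4],[[0,0,0],[0.0191,0.0002,0.0133],0.4],[[0,0,0],[0.0191,0.0002,0.0133],0.4],[[0,0,0],[0.0191,0.0002,0.0133],0.4],[[0,0,0],[0.0191,0.0002,0.0133],0.4],[[0,0,0],[0.0191,0.0002,0.0133],0.4],[[0,0,0],[0.0191,0.0002,0.0133],0.4],[[0,0,0],[0.0191,0.0002,0.0133],0.4],[[0,0,0],[0.0191,0.0002,0.0133],0.4]]'
python3 mv.py .5 .265 .018
```

```text
clock: 5.47
eef_pos: [0.4981, 0.0612, 0.0181]
tool_rot: [0.681, 0.668, 0.214, -0.21]
ft_force: [-0.1, -1.5, 0.5]
grip_width: 0.0259
grasp_force: 0.9
clock: 6.3
eef_pos: [0.5001, 0.1309, 0.0182]
tool_rot: [0.681, 0.668, 0.214, -0.21]
ft_force: [-1.7, -1.1, -0.1]
grip_width: 0.0258
grasp_force: 0.7
pos [0.5001 0.1309 0.0182] shift units [ 0.366 -0.009  0.256]
axes x,y,z [[0.016, 0.82, 0.572], [1.0, -0.019, -0.0], [0.011, 0.572, -0.82]] q [-0.09  0.53 -0.36  0.73  0.61  1.49]
```

```bash
python3 -m inch '[[[0,0,0],[0.0191,0.0002,0.0133],0.4],[[0,0,0],[0.0191,0.0002,0.0133],0.4],[[0,0,0],[0.0191,0.0002,0.0133],0.4],[[0,0,0],[0.0191,0.0002,0.0133],0.4],[[0,0,0],[0.0191,0.0002,0.0133],0.4],[[0,0,0],[0.0191,0.0002,0.0133],0.4],[[0,0,0],[0.0191,0.0002,0.0133],0.4],[[0,0,0],[0.0191,0.0002,0.0133],0.4],[[0,0,0],[0.0191,0.0002,0.0133],0.4],[[0,0,0],[0.0191,0.0002,0.0133],0.4]]'
python3 -m inch '[[[0,0,0],[0.0191,0.0002,0.0133],0.4],[[0,0,0],[0.0191,0.0002,0.0133],0.4],[[0,0,0],[0.0191,0.0002,0.0133],0.4],[[0,0,0],[0.0191,0.0002,0.0133],0.4],[[0,0,0],[0.0191,0.0002,0.0133],0.4],[[0,0,0],[0.0191,0.0002,0.0133],0.4],[[0,0,0],[0.01,0,0.007],0.4],[[0,0,0],[0,0,0],0.4]]'
python3 mv.py .503 .36 .018
python3 - <<'E'
from h import *
w=save('wrist','pics/w4.png');t=save('top','pics/t4.png');s=save('side','pics/s4.png')
C=np.zeros((590,800,3),np.uint8)
def put(c,x0,y0,x1,y1,k,x,y):
    im=cv2.resize(c['img'][y0:y1,x0:x1,::-1],None,fx=k,fy=k,interpolation=cv2.INTER_CUBIC);C[y:y+im.shape[0],x:x+im.shape[1]]=im
    for u in range(x0,x1,10): cv2.putText(C,str(u) if u%20==0 else '',(x+(u-x0)*k,y+10),0,.33,(0,0,255),1)
    for v in range(y0+10,y1,10): cv2.putText(C,str(v),(x,y+(v-y0)*k+4),0,.33,(0,0,255),1)
put(w,60,0,460,230,1,0,0);put(t,110,170,210,235,4,400,0);put(s,215,165,305,270,3,0,240)
put(s,225,200,285,265,5,290,270)
cv2.imwrite('pics/c4.png',C)
E
```

```text
clock: 7.13
eef_pos: [0.502, 0.2007, 0.0183]
tool_rot: [0.681, 0.668, 0.214, -0.21]
ft_force: [-0.9, -1.3, -0.9]
grip_width: 0.0258
grasp_force: 0.7
clock: 7.8
eef_pos: [0.5032, 0.2466, 0.0185]
tool_rot: [0.68, 0.669, 0.214, -0.21]
ft_force: [-0.3, -0.8, 0.2]
grip_width: 0.0259
grasp_force: 0.1
pos [0.5032 0.2466 0.0185] shift units [ 0.309 -0.007  0.218]
axes x,y,z [[0.014, 0.82, 0.573], [1.0, -0.018, 0.0], [0.01, 0.573, -0.82]] q [ 0.14  0.52 -0.38  0.56  0.6   1.77]
wrist {'fov_y': 64.65088828379153, 'cx': 249.95512951930309, 'cy': 193.58928203068848} [[1.0, 0.016, -0.005, 0.502], [-0.017, 0.94, -0.34, 0.219], [-0.0, 0.34, 0.941, 0.173], [0.0, 0.0, 0.0, 1.0]]
top {'fov_y': 48.070544566279445, 'cx': 259.2014317753174, 'cy': 189.92229322685202} [[-0.027, 0.992, -0.125, 0.34], [-0.999, -0.029, -0.015, -0.042], [-0.018, 0.124, 0.992, 1.396], [0.0, 0.0, 0.0, 1.0]]
side {'fov_y': 47.89161121448774, 'cx': 250.33834219606808, 'cy': 185.31866064608337} [[-1.0, -0.011, -0.001, 0.497], [0.004, -0.475, 0.88, 1.556], [-0.01, 0.88, 0.475, 0.893], [0.0, 0.0, 0.0, 1.0]]Traceback (most recent call last):
  File "<stdin>", line 9, in <module>
  File "<stdin>", line 5, in put
ValueError: could not broadcast input array from shape (325,300,3) into shape (320,300,3)
```

```bash
python3 - <<'E'
from h import *
w=load('pics/w4.png');t=load('pics/t4.png');s=load('pics/s4.png')
C=np.zeros((590,800,3),np.uint8)
def put(c,x0,y0,x1,y1,k,x,y):
    im=cv2.resize(c['img'][y0:y1,x0:x1,::-1],None,fx=k,fy=k,interpolation=cv2.INTER_CUBIC);C[y:y+im.shape[0],x:x+im.shape[1]]=im
    for u in range(x0,x1,10): cv2.putText(C,str(u) if u%20==0 else '',(x+(u-x0)*k,y+10),0,.33,(0,0,255),1)
    for v in range(y0+10,y1,10): cv2.putText(C,str(v),(x,y+(v-y0)*k+4),0,.33,(0,0,255),1)
put(w,60,0,450,260,1,0,0);put(t,110,170,208,235,4,400,0);put(s,225,190,285,270,4,400,265)
cv2.imwrite('pics/c4.png',C)
E
```

```text
(no output)
```

View pics/c4.png

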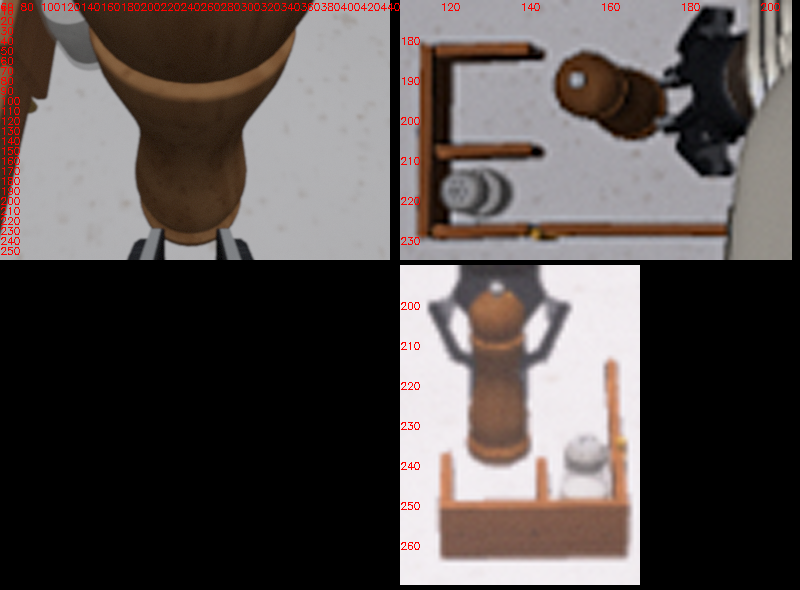

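The mill is upright and in line with the bay, with its foot in the side view at columns 242–257.5 and the bay opening at 238–259. I'll compute the lateral error.

```bash
cat >> fit.py <<'E'
print('--')
s4=load('pics/s4.png')
print('mill foot near',onz(s4,249.6,240,.003),'l',onz(s4,242,235,.008),'r',onz(s4,257.4,235,.008))
print('walls front inner: right',onz(s4,238.3,239,.05),'divider',onz(s4,259.3,239.5,.044))
for q in [(-.043,-.067,.05),(-.043,.003,.044),(-.1,-.032,0)]: print(q,W(p,q),proj(s4,W(p,q)))
print('knob',tri([ray(s4,225+96/4,190+22/4),ray(load('pics/t4.png'),110+177/4,170+79/4)]))
E
python3 fit.py | sed '1,/--/d'
```

```text
mill foot near [0.50371541 0.31157392 0.003     ] l [0.53061017 0.28774834 0.008     ] r [0.47588712 0.28878175 0.008     ]
walls front inner: right [0.5410988  0.37093223 0.05      ] divider [0.47088086 0.36667591 0.044     ]
(-0.043, -0.067, 0.05) [0.54022717 0.34721371 0.04713794] (np.float64(238.7181958334828), np.float64(235.6041589859268))
(-0.043, 0.003, 0.044) [0.47023529 0.34828022 0.04113794] (np.float64(259.3683200146301), np.float64(237.01899903756507))
(-0.1, -0.032, 0) [ 0.50436279  0.29075358 -0.00286206] (np.float64(249.41995365464552), np.float64(237.92431639484826))
knob (array([0.50409669, 0.28016507, 0.1649719 ]), np.float64(0.0003000392782340837))
```

Lateral error is under 1 mm. For more side clearance from the bay walls I'll back off slightly, narrow the fingers, and push on.

```bash
python3 -m inch '[[[0,0,0],[-0.0137,0,-0.0095],0.4],[[0,0,0],[-0.0137,0,-0.0095],0.4],[[0,0,0],[0,0,0],0.65],[[0,0,0],[0,0,0],0.65],[[0,0,0],[0,0,0],0.65],[[0,0,0],[0.011,0,0.0076],0.65],[[0,0,0],[0.011,0,0.0076],0.65],[[0,0,0],[0.011,0.0003,0.0076],0.65],[[0,0,0],[0.011,0.0003,0.0076],0.65],[[0,0,0],[0.011,0.0003,0.0076],0.65]]'
python3 -m inch '[[[0,0,0],[0.0137,0.0003,0.0095],0.65],[[0,0,0],[0.0137,0.0003,0.0095],0.65],[[0,0,0],[0.0137,0.0003,0.0095],0.65],[[0,0,0],[0.0137,0.0003,0.0095],0.65],[[0,0,0],[0.0137,0,0.0095],0.65],[[0,0,0],[0.0137,0,0.0095],0.65],[[0,0,0],[0.0137,0,0.0095],0.65],[[0,0,0],[0.0137,0,0.0095],0.65],[[0,0,0],[0.0137,0,0.0095],0.65],[[0,0,0],[0,0,0],0.65]]'
python3 mv.py .505 .358 .018
python3 - <<'E'
from h import *
t=save('top','pics/t5.png');s=save('side','pics/s5.png')
C=np.zeros((420,800,3),np.uint8)
def put(c,x0,y0,x1,y1,k,x,y):
    im=cv2.resize(c['img'][y0:y1,x0:x1,::-1],None,fx=k,fy=k,interpolation=cv2.INTER_CUBIC);C[y:y+im.shape[0],x:x+im.shape[1]]=im
    for u in range(x0,x1,10): cv2.putText(C,str(u) if u%20==0 else '',(x+(u-x0)*k,y+10),0,.33,(0,0,255),1)
    for v in range(y0+10,y1,10): cv2.putText(C,str(v),(x,y+(v-y0)*k+4),0,.33,(0,0,255),1)
put(t,110,170,208,235,4,0,0);put(s,225,190,290,270,5,400,0)
cv2.imwrite('pics/c5.png',C)
E
```

```text
clock: 8.78
eef_pos: [0.5041, 0.2561, 0.0187]
tool_rot: [0.681, 0.668, 0.214, -0.21]
ft_force: [-0.4, -2.5, 2.6]
grip_width: 0.015
grasp_force: 1.5
clock: 9.62
eef_pos: [0.5048, 0.3018, 0.0186]
tool_rot: [0.68, 0.669, 0.214, -0.21]
ft_force: [-0.8, 0.6, -0.4]
grip_width: 0.0149
grasp_force: 0.0
pos [0.5048 0.3018 0.0186] shift units [ 0.152 -0.003  0.109]
axes x,y,z [[0.014, 0.819, 0.573], [1.0, -0.018, 0.0], [0.01, 0.573, -0.82]] q [ 0.25  0.53 -0.37  0.49  0.59  1.89]
top {'fov_y': 48.070544566279445, 'cx': 259.2014317753174, 'cy': 189.92229322685202} [[-0.027, 0.992, -0.125, 0.34], [-0.999, -0.029, -0.015, -0.042], [-0.018, 0.124, 0.992, 1.396], [0.0, 0.0, 0.0, 1.0]]
side {'fov_y': 47.89161121448774, 'cx': 250.33834219606808, 'cy': 185.31866064608337} [[-1.0, -0.011, -0.001, 0.497], [0.004, -0.475, 0.88, 1.556], [-0.01, 0.88, 0.475, 0.893], [0.0, 0.0, 0.0, 1.0]]
```

View pics/c5.png

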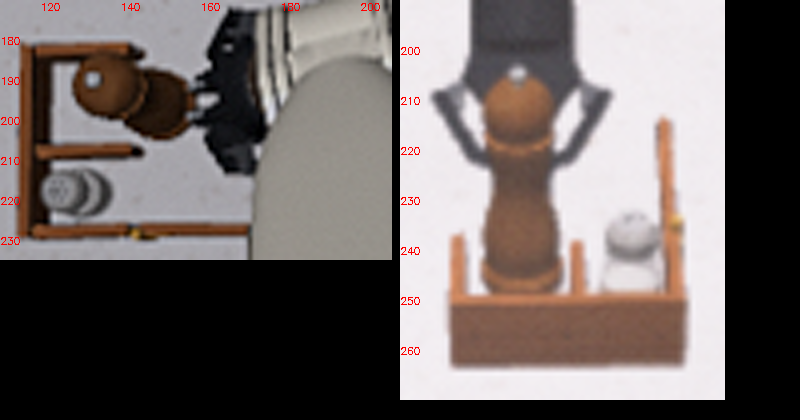

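The mill is entering the bay upright and centred between the wall and divider. I'll continue slowly and watch the force for contact with the back.

```bash
python3 -m inch '[[[0,0,0],[0.0109,0,0.0076],0.65],[[0,0,0],[0.0109,0,0.0076],0.65],[[0,0,0],[0.0109,0,0.0076],0.65],[[0,0,0],[0.0109,0,0.0076],0.65],[[0,0,0],[0.0109,0,0.0076],0.65],[[0,0,0],[0.0109,0,0.0076],0.65],[[0,0,0],[0.0109,0,0.0076],0.65],[[0,0,0],[0.0109,0,0.0076],0.65],[[0,0,0],[0.0109,0,0.0076],0.65],[[0,0,0],[0.0109,0,0.0076],0.65]]'
python3 -m inch '[[[0,0,0],[0.0082,0,0.0057],0.65],[[0,0,0],[0.0082,0,0.0057],0.65],[[0,0,0],[0.0055,0,0.0038],0.65]]'
python3 mv.py .505 .358 .018
```

```text
clock: 10.55
eef_pos: [0.5057, 0.3409, 0.0186]
tool_rot: [0.681, 0.668, 0.214, -0.21]
ft_force: [-0.3, -2.4, 2.1]
grip_width: 0.0148
grasp_force: 1.4
clock: 10.8
eef_pos: [0.5059, 0.3489, 0.0186]
tool_rot: [0.681, 0.668, 0.214, -0.21]
ft_force: [-0.4, -2.5, 2.4]
grip_width: 0.0152
grasp_force: 1.4
pos [0.5059 0.3489 0.0186] shift units [ 0.024 -0.003  0.019]
axes x,y,z [[0.015, 0.82, 0.573], [1.0, -0.019, 0.0], [0.011, 0.572, -0.82]] q [ 0.34  0.54 -0.34  0.45  0.57  1.99]
```

```bash
python3 -m inch '[[[0,0,0],[0.0055,0,0.0038],0.65],[[0,0,0],[0.0055,0,0.0038],0.65]]'
python3 -m inch '[[[0,0,0],[0.0041,0,0.0029],0.65],[[0,0,0],[0.0041,0,0.0029],0.65]]'
python3 -m inch '[[[0,0,0],[0.0041,0,0.0029],0.65],[[0,0,0],[0.0041,0,0.0029],0.65]]'
```

```text
clock: 10.97
eef_pos: [0.5059, 0.3526, 0.0186]
tool_rot: [0.681, 0.668, 0.214, -0.21]
ft_force: [1.0, -2.4, 1.8]
grip_width: 0.0153
grasp_force: 1.4
clock: 11.13
eef_pos: [0.506, 0.3556, 0.0186]
tool_rot: [0.681, 0.668, 0.214, -0.21]
ft_force: [-0.0, -2.6, 1.8]
grip_width: 0.0146
grasp_force: 1.5
clock: 11.3
eef_pos: [0.5061, 0.3586, 0.0186]
tool_rot: [0.681, 0.668, 0.214, -0.21]
ft_force: [-1.7, -2.2, 2.5]
grip_width: 0.0145
grasp_force: 1.5
```

Still sliding freely, so I'll keep going in 1.5 mm steps.

```bash
python3 -m inch '[[[0,0,0],[0.0041,0,0.0029],0.65],[[0,0,0],[0.0041,0,0.0029],0.65]]'
python3 -m inch '[[[0,0,0],[0.0041,0,0.0029],0.65],[[0,0,0],[0,0,0],0.65]]'
python3 - <<'E'
from h import *
t=save('top','pics/t6.png')
for z in(.16,.165):
  pass
im=t['img'][170:205,108:165].astype(int);m=im.min(2)
b=np.argwhere(im.min(2)>150)
# knob: bright spot enclosed by brown
hsv=cv2.cvtColor(t['img'],cv2.COLOR_RGB2HSV)
C=cv2.resize(t['img'][170:235,105:200,::-1],None,fx=5,fy=5,interpolation=cv2.INTER_CUBIC);s=save('side','pics/s6.png')
D=cv2.resize(s['img'][190:270,225:285,::-1],None,fx=5,fy=5,interpolation=cv2.INTER_CUBIC)
O=np.zeros((400,790,3),np.uint8);O[:325,:475]=C;O[:400,485:785]=D;cv2.imwrite('pics/c6.png',O)
E
```

```text
clock: 11.47
eef_pos: [0.5062, 0.3616, 0.0186]
tool_rot: [0.681, 0.668, 0.214, -0.21]
ft_force: [0.5, -3.2, 3.1]
grip_width: 0.0148
grasp_force: 1.5
clock: 11.63
eef_pos: [0.5062, 0.3634, 0.0186]
tool_rot: [0.681, 0.668, 0.214, -0.21]
ft_force: [0.3, -1.4, 1.4]
grip_width: 0.0151
grasp_force: 0.9
top {'fov_y': 48.070544566279445, 'cx': 259.2014317753174, 'cy': 189.92229322685202} [[-0.027, 0.992, -0.125, 0.34], [-0.999, -0.029, -0.015, -0.042], [-0.018, 0.124, 0.992, 1.396], [0.0, 0.0, 0.0, 1.0]]
side {'fov_y': 47.89161121448774, 'cx': 250.33834219606808, 'cy': 185.31866064608337} [[-1.0, -0.011, -0.001, 0.497], [0.004, -0.475, 0.88, 1.556], [-0.01, 0.88, 0.475, 0.893], [0.0, 0.0, 0.0, 1.0]]
```

View pics/c6.png

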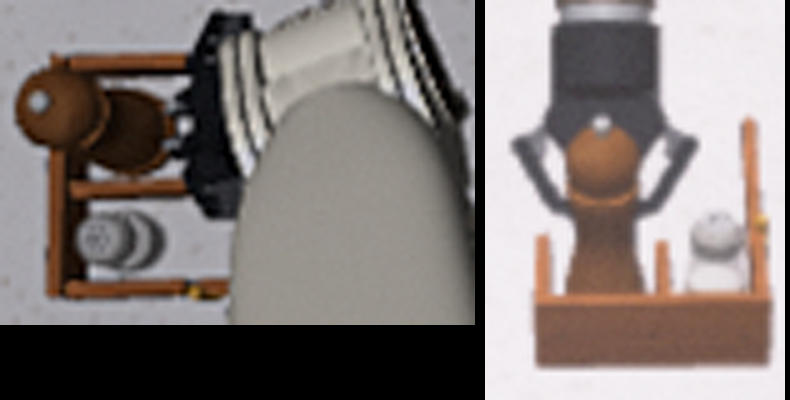

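The mill stands upright deep in the bay, with its knob at top (112.8,190) and side (248.2,214.4). The salt shaker is undisturbed.

```bash
python3 - <<'E'
from h import *
print(tri([ray(load('pics/t6.png'),112.8,190.1),ray(load('pics/s6.png'),248.2,214.4)]))
E
python3 -m inch '[[[0,0,0],[0.0041,0,0.0029],0.65],[[0,0,0],[0.0041,0,0.0029],0.65]]'
python3 -m inch '[[[0,0,0],[0.0041,0,0.0029],0.65],[[0,0,0],[0,0,0],0.65]]'
```

```text
(array([0.50668623, 0.40080134, 0.16523624]), np.float64(0.00013155713731326894))
clock: 11.9
eef_pos: [0.5063, 0.3643, 0.0181]
tool_rot: [0.682, 0.668, 0.213, -0.209]
ft_force: [-1.5, -17.8, 11.7]
grip_width: 0.015
grasp_force: 8.8
clock: 12.07
eef_pos: [0.5063, 0.3643, 0.0181]
tool_rot: [0.683, 0.667, 0.212, -0.208]
ft_force: [-2.9, -17.3, 10.6]
grip_width: 0.0149
grasp_force: 8.8
```

Back wall reached: force rose to about 18 N with the mill stopped. Retreating, then on to the gate.

```bash
python3 -m inch '[[[0,0,0],[-0.011,0,-0.0076],0.65],[[0,0,0],[-0.0164,0,-0.0114],0.65],[[0,0,0],[-0.0273,0,-0.019],0.65],[[0,0,0],[-0.0273,0,-0.019],0.65],[[0,0,0],[-0.0273,0,-0.019],0.65],[[0,0,0],[0,0,-0.1],1],[[0,0,0],[0,0,-0.1],1],[[0,0,0],[0,0,-0.1],1],[[0,0,0],[0,0,-0.1],1],[[0,0,0],[0,0,0],1]]'
python3 mv.py .35 .21 .11
python3 - <<'E'
from h import *
t=save('top','pics/t7.png');s=save('side','pics/s7.png')
E
```

```text
clock: 12.9
eef_pos: [0.5076, 0.2568, 0.1219]
tool_rot: [0.681, 0.668, 0.218, -0.208]
ft_force: [0.4, 0.2, 0.8]
grip_width: 0.0001
grasp_force: 0.0
pos [0.5076 0.2568 0.1219] shift units [-0.158 -0.522 -0.067]
axes x,y,z [[0.014, 0.819, 0.574], [1.0, -0.022, 0.008], [0.019, 0.574, -0.819]] q [ 0.16  0.37 -0.28  0.79  0.6   1.8 ]
top {'fov_y': 48.070544566279445, 'cx': 259.2014317753174, 'cy': 189.92229322685202} [[-0.027, 0.992, -0.125, 0.34], [-0.999, -0.029, -0.015, -0.042], [-0.018, 0.124, 0.992, 1.396], [0.0, 0.0, 0.0, 1.0]]
side {'fov_y': 47.89161121448774, 'cx': 250.33834219606808, 'cy': 185.31866064608337} [[-1.0, -0.011, -0.001, 0.497], [0.004, -0.475, 0.88, 1.556], [-0.01, 0.88, 0.475, 0.893], [0.0, 0.0, 0.0, 1.0]]
```

```bash
python3 -m inch '[[[0,0,0],[-0.032,-0.104,-0.013],1],[[0,0,0],[-0.032,-0.104,-0.013],1],[[0,0,0],[-0.032,-0.104,-0.013],1],[[0,0,0],[-0.032,-0.104,-0.013],1],[[0,0,0],[-0.032,-0.104,-0.013],1],[[0,0,0],[0,0,0],1],[[0,0,0],[0,0,0],1]]'
python3 mv.py .35 .21 .024
python3 - <<'E'
from h import *
import cv2
w=vision.camera('wrist');np.savez('pics/w7.png.npz',**w)
t=load('pics/t7.png')
O=np.zeros((384,800,3),np.uint8);O[:,:512]=w['img'][:,:,::-1];O[:260,520:800]=cv2.resize(t['img'][170:235,105:175,::-1],None,fx=4,fy=4,interpolation=cv2.INTER_CUBIC);cv2.imwrite('pics/c7.png',O)
E
```

```text
clock: 13.58
eef_pos: [0.344, 0.2111, 0.1039]
tool_rot: [0.681, 0.668, 0.212, -0.211]
ft_force: [1.1, -0.2, 0.5]
grip_width: 0.0002
grasp_force: 0.0
pos [0.344  0.2111 0.1039] shift units [-0.155  0.021  0.216]
axes x,y,z [[0.018, 0.82, 0.572], [1.0, -0.019, -0.004], [0.007, 0.572, -0.82]] q [ 0.11  0.12 -0.69  0.68  0.6   1.73]
```

```bash
python3 -m inch '[[[0,0,0],[-0.039,0,0.054],1],[[0,0,0],[-0.039,0,0.054],1],[[0,0,0],[-0.039,0,0.054],1],[[0,0,0],[-0.039,0,0.054],1],[[0,0,0],[0,0,0],1],[[0,0,0],[0,0,0],1]]'
python3 - <<'E'
from h import *
from scipy.spatial.transform import Rotation as Ro
o=telemetry.get_obs();R=Ro.from_quat(o['tool_rot']).as_matrix();p=np.array(o['eef_pos']);print(p)
H=np.array([.401,.344]);y=-.0152
for th in np.radians([92,80,68,56,44,32,20,10,0]):
    d=np.array([np.cos(th+.0152),-np.sin(th+.0152)]);n=np.array([-np.sin(th+.0152),-np.cos(th+.0152)])
    t=np.r_[H+.115*d+.005*n-(.016,.010),.024]
    print(round(np.degrees(th)),t.round(3),'tool shift',np.round(R.T@(t-p)/.3,4),round(np.linalg.norm(t-p)*1000));p=t
E
```

```text
clock: 14.13
eef_pos: [0.3473, 0.2104, 0.0247]
tool_rot: [0.681, 0.668, 0.213, -0.211]
ft_force: [0.4, -1.1, 0.4]
grip_width: -0.0001
grasp_force: 0.0
[0.34726205 0.21042044 0.02466264]
92 [0.374 0.219 0.024] tool shift [0.0247 0.0894 0.0197] 28
80 [0.398 0.22  0.024] tool shift [0.0021 0.0802 0.0012] 24
68 [0.422 0.225 0.024] tool shift [0.0157 0.0779 0.0107] 24
56 [0.444 0.235 0.024] tool shift [0.0286 0.0723 0.0198] 24
44 [0.463 0.249 0.024] tool shift [0.0403 0.0635 0.0279] 24
32 [0.479 0.267 0.024] tool shift [0.0502 0.0519 0.0349] 24
20 [0.491 0.288 0.024] tool shift [0.058  0.038  0.0404] 24
10 [0.497 0.307 0.024] tool shift [0.0524 0.0199 0.0365] 20
0 [0.5   0.327 0.024] tool shift [0.0544 0.0085 0.038 ] 20
```

```bash
python3 -m inch '[[[0,0,0],[0.0082,0.03,0.0066],1],[[0,0,0],[0.0082,0.03,0.0066],1],[[0,0,0],[0.0082,0.03,0.0066],1],[[0,0,0],[0.0007,0.0267,0.0004],1],[[0,0,0],[0.0007,0.0267,0.0004],1],[[0,0,0],[0.0007,0.0267,0.0004],1],[[0,0,0],[0.0052,0.026,0.0036],1],[[0,0,0],[0.0052,0.026,0.0036],1],[[0,0,0],[0.0052,0.026,0.0036],1]]'
python3 -m inch '[[[0,0,0],[0.0095,0.024,0.0066],1],[[0,0,0],[0.0095,0.024,0.0066],1],[[0,0,0],[0.0095,0.024,0.0066],1],[[0,0,0],[0.0134,0.0212,0.0093],1],[[0,0,0],[0.0134,0.0212,0.0093],1],[[0,0,0],[0.0134,0.0212,0.0093],1],[[0,0,0],[0.0167,0.0173,0.0116],1],[[0,0,0],[0.0167,0.0173,0.0116],1],[[0,0,0],[0.0167,0.0173,0.0116],1]]'
python3 mv.py .491 .288 .024
```

```text
clock: 14.88
eef_pos: [0.4227, 0.2246, 0.0248]
tool_rot: [0.681, 0.668, 0.214, -0.21]
ft_force: [-0.8, -0.4, -0.0]
grip_width: -0.0001
grasp_force: 0.2
clock: 15.63
eef_pos: [0.4794, 0.2675, 0.025]
tool_rot: [0.681, 0.668, 0.214, -0.21]
ft_force: [-1.2, -0.8, -0.3]
grip_width: -0.0003
grasp_force: 0.3
pos [0.4794 0.2675 0.025 ] shift units [0.055 0.037 0.042]
axes x,y,z [[0.015, 0.82, 0.572], [1.0, -0.019, -0.0], [0.011, 0.572, -0.82]] q [ 0.19  0.47 -0.44  0.51  0.59  1.83]
```

```bash
python3 -m inch '[[[0,0,0],[0.0193,0.0127,0.0135],1],[[0,0,0],[0.0193,0.0127,0.0135],1],[[0,0,0],[0.0193,0.0127,0.0135],1],[[0,0,0],[0.0175,0.0066,0.0122],1],[[0,0,0],[0.0175,0.0066,0.0122],1],[[0,0,0],[0.0175,0.0066,0.0122],1],[[0,0,0],[0.0136,0.002,0.0095],1],[[0,0,0],[0.0136,0.002,0.0095],1]]'
python3 -m inch '[[[0,0,0],[0.008,0.001,0.0056],1],[[0,0,0],[0.008,0.001,0.0056],1],[[0,0,0],[0.008,0.001,0.0056],1]]'
```

```text
clock: 16.3
eef_pos: [0.4985, 0.3174, 0.025]
tool_rot: [0.681, 0.668, 0.214, -0.21]
ft_force: [0.3, -1.0, 0.5]
grip_width: 0.0001
grasp_force: 0.3
clock: 16.55
eef_pos: [0.4995, 0.3258, 0.0249]
tool_rot: [0.681, 0.668, 0.214, -0.21]
ft_force: [-0.1, -1.0, 0.2]
grip_width: 0.0002
grasp_force: 0.2
```

```bash
python3 -m inch '[[[0,0,0],[0.0055,0,0.0038],1],[[0,0,0],[0.0055,0,0.0038],1]]'
python3 -m inch '[[[0,0,0],[0.0041,0,0.0029],1],[[0,0,0],[0.0041,0,0.0029],1]]'
python3 -m inch '[[[0,0,0],[0.0041,0,0.0029],1],[[0,0,0],[0.0041,0,0.0029],1]]'
```

```text
clock: 16.72
eef_pos: [0.4997, 0.3297, 0.025]
tool_rot: [0.681, 0.668, 0.214, -0.21]
ft_force: [0.6, -1.1, 0.4]
grip_width: -0.0001
grasp_force: 0.3
clock: 16.88
eef_pos: [0.4998, 0.3314, 0.0247]
tool_rot: [0.682, 0.668, 0.213, -0.209]
ft_force: [-1.3, -14.2, 8.0]
grip_width: 0.0
grasp_force: 6.8
clock: 17.05
eef_pos: [0.4999, 0.3318, 0.0245]
tool_rot: [0.683, 0.667, 0.212, -0.208]
ft_force: [-4.2, -26.7, 16.8]
grip_width: 0.0002
grasp_force: 13.2
```

The gate hit its stop (force step at y≈0.331). Backing off and checking.

```bash
python3 -m inch '[[[0,0,0],[-0.0082,0,-0.0057],1],[[0,0,0],[-0.0164,0,-0.0114],1],[[0,0,0],[-0.0273,0,-0.019],1],[[0,0,0],[-0.0546,0,-0.038],1],[[0,0,0],[0,0,-0.1],1],[[0,0,0],[0,0,-0.12],1],[[0,0,0],[0,0,-0.12],1],[[0,0,0],[0,0,-0.12],1],[[0,0,0],[0,0,-0.12],1],[[0,0,0],[0,0,0],1]]'
python3 -m inch '[[[0,0,0],[-0.08,0,-0.08],1],[[0,0,0],[-0.08,0,-0.08],1],[[0,0,0],[-0.08,0,-0.08],1],[[0,0,0],[0,0,0],1],[[0,0,0],[0,0,0],1],[[0,0,0],[0,0,0],1]]'
python3 - <<'E'
from h import *
t=vision.camera('top');s=vision.camera('side')
O=np.zeros((590,800,3),np.uint8)
O[:325,:475]=cv2.resize(t['img'][170:235,105:200,::-1],None,fx=5,fy=5,interpolation=cv2.INTER_CUBIC)
O[:400,480:800]=cv2.resize(s['img'][190:270,225:289,::-1],None,fx=5,fy=5,interpolation=cv2.INTER_CUBIC)
O[330:590,:346]=cv2.resize(t['img'][:,:,::-1],(346,260),interpolation=cv2.INTER_AREA)
cv2.imwrite('pics/c8.png',O)
np.savez('pics/t8.png.npz',**t);np.savez('pics/s8.png.npz',**s)
E
```

```text
clock: 17.88
eef_pos: [0.501, 0.1947, 0.1737]
tool_rot: [0.681, 0.668, 0.218, -0.207]
ft_force: [0.9, 0.1, -0.1]
grip_width: -0.0001
grasp_force: 0.0
clock: 18.38
eef_pos: [0.4951, 0.097, 0.1849]
tool_rot: [0.681, 0.668, 0.214, -0.21]
ft_force: [0.1, -0.5, -0.9]
grip_width: -0.0001
grasp_force: 0.0
```

View pics/c8.png

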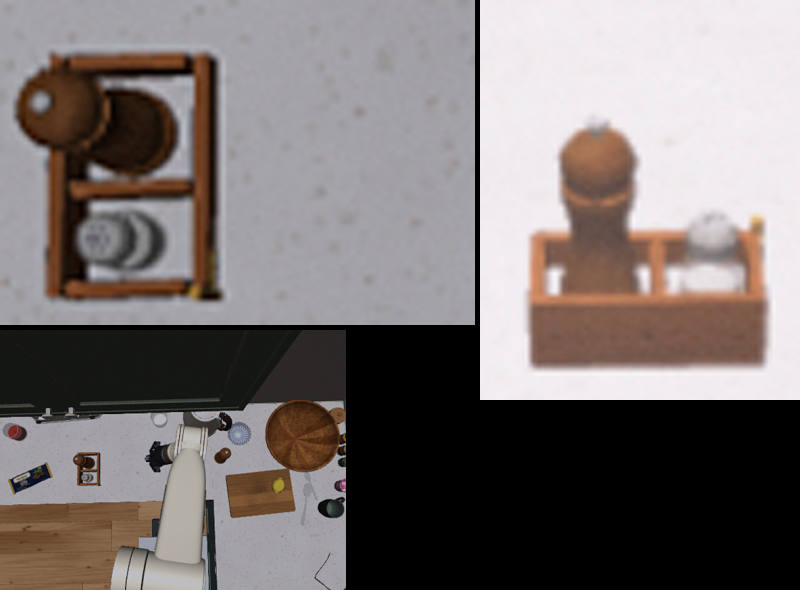

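The mill is upright in the bay with its knob at top (113,190), the gate is parallel across the front, and the salt shaker and the rest are unmoved. One numeric check that the mill still touches the back.

```bash
python3 - <<'E'
from h import *
P={}
for n in('t6','t7','t8','s6','s7','s8'):
    c=load(f'pics/{n}.png');u0,v0=(108,186) if n[0]=='t' else (243,208)
    g=c['img'][v0:v0+9,u0:u0+11].astype(float);k=np.clip(g[:,:,2]-90,0,None) if n[0]=='t' else None
    if n[0]=='t':
        vv,uu=np.mgrid[v0:v0+9,u0:u0+11];print(n,(k*uu).sum()/k.sum(),(k*vv).sum()/k.sum()); print(k.astype(int).tolist()) if n=='t8' else 0
    # foot near edge profile along row through foot (row ~196): brown->grey
    if n[0]=='t': print('row196',c['img'][195:198,130:146,2].mean(0).astype(int).tolist())
o,d=0,0
t=load('pics/t8.png')
print('foot edge',[onz(t,x,196.5,.004).round(4) for x in(139.5,140,140.5)])
E
```

```text
t6 110.82848837209302 188.7906976744186
row196 [13, 12, 14, 12, 10, 8, 9, 7, 19, 19, 70, 139, 100, 50, 13, 18]
t7 110.66782006920415 188.8396770472895
row196 [9, 11, 13, 12, 10, 9, 9, 12, 20, 7, 89, 184, 169, 164, 169, 170]
t8 110.66142684401451 188.83192261185005
[[86, 71, 0, 0, 0, 0, 0, 0, 0, 0, 0], [73, 21, 0, 0, 0, 0, 0, 0, 0, 0, 0], [59, 0, 0, 0, 0, 0, 0, 0, 0, 0, 0], [34, 0, 0, 0, 54, 57, 25, 0, 0, 0, 0], [0, 0, 0, 16, 77, 73, 45, 0, 0, 0, 0], [0, 0, 0, 0, 54, 49, 1, 0, 0, 0, 0], [0, 0, 0, 0, 0, 0, 0, 0, 0, 0, 0], [0, 0, 0, 0, 0, 0, 0, 0, 0, 0, 0], [32, 0, 0, 0, 0, 0, 0, 0, 0, 0, 0]]
row196 [10, 10, 14, 11, 11, 9, 7, 10, 20, 8, 87, 185, 165, 98, 29, 37]
foot edge [array([0.505 , 0.3706, 0.004 ]), array([0.5049, 0.369 , 0.004 ]), array([0.5049, 0.3673, 0.004 ])]
```

```bash
python3 -c "
from workcell import workorder
print(workorder.job_done())"
```

```text
the job is handed in; nothing more can be done
None
```

The job is handed in: the pepper mill slid upright to the back of the empty bay, the gate is shut against its stop, and the salt shaker, glass, dish and lemon look unmoved in the final pictures.

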